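Fit the tooling plate to the press shuttle and lock it under the ram

TASK

Draw the press's shuttle fully out to its outer stop, lower (do not drop) the dark plate with the two holes over the shuttle's two pins until it rests flush, and let go of it. Then push the shuttle with the plate fully home under the ram and after that swing the latch fully shut behind it. Leave the blank plate and the other things on the bench where they are and standing.

Things in the scene. Friction and masses are not known exactly. Their poses are not given: they have to be found in the camera images.
- press: red C-frame press, fixed, z up. Origin on the bench under the ram. Shuttle runs along its y on a bed 160 mm wide (x), y -300 to +170 mm, rails to 25 mm high. Column at y +73 to +163 mm; head over x -40 to +40, y -35 to +95 mm, underside 155, top 255, cap 290 mm high; ram 34 mm thick reaches down to 123 mm above the bench
- shuttle (a joint): how far the bare-metal shuttle is drawn out along the press's -y: 0 = fully home against its stop under the ram, 0.160 m = fully out at the outer stop. About 4 N of friction. It has a bed 110 (x) x 90 (y) mm and a 60 mm wide tail towards -y
- seat (a point): centre of the flat top face of the shuttle bed, 45 mm above the bench, axes as the press's. Two steel pins with tapered tips stand on this face at (x, y) = (+38, -24) mm and (-38, +24) mm: 10 mm thick, 22 mm tall, straight for 15 mm and then tapering to 4 mm
- tab (a point): middle of the top edge of the upright steel tab on the shuttle's tail, 130 mm towards -y from the seat centre, axes as the press's. The tab is 44 mm wide (x), 10 mm thick (y), and stands from 45 to 87 mm above the bench; there are 85 mm free between it and a fitted plate
- latch (a joint): angle of the latch arm, which turns about a vertical axis: 0 = open, pointing along the press's -y beside the bed; 1.571 rad = fully shut, pointing along the press's +x across the bed, behind the tail of the shuttle when home. Turns anticlockwise seen from above, stiff (about 1.5 N at the knob)
- latch_pivot (a point): latch axis, at (-86, -155) mm in the press's x, y, 42 mm above the bench
- latch_knob (a point): top of the black knob post that stands up at the end of the latch arm, 86 mm from the latch axis: 18 mm thick (ball on top 20 mm), from 34 to 84 mm above the bench
- tool_plate: dark-anodised aluminium tooling plate 110 (x) x 80 (y) x 12 (z) mm, 0.4 kg, with two through holes 12.5 mm wide at (x, y) = (+38, -24) and (-38, +24) mm; it fits the pins either way round (turned by half a turn). A steel rib 14 mm wide (x), 44 mm long (y) stands on its middle, from 12 to 48 mm above its underside, to hold it by. Origin: centre of its underside
- oil_bottle: white squeeze bottle, 38 mm across, 120 mm tall, standing; origin at its foot
- carton: brown cardboard carton 55 x 100 x 120 mm; origin under its centre
- dish: glass bowl 100 mm across, 40 mm high; origin under its centre
- spanner: steel spanner 130 mm long lying flat on the bench
- die: upright stepped steel die, 32 mm across, 55 mm tall; origin at its foot
- rack: green plastic block 70 x 130 x 28 mm with six round pockets; origin under its centre
- bush: brass ring 32 mm across, 14 mm high, lying on the bench; origin under its centre
- blank_plate: dark plate of the same size as the tooling plate and with the same rib on top, but with no holes: not wanted
Things that resemble listed ones, but are neither listed nor needed, are in the scene too. Leave any blue or purple look-alike of the tool_plate alone.

How it is judged (in metres and radians):
On the way, in this order (a step that is already met when the one before it is completed fails the run):
1. the shuttle is drawn out to its outer stop (past 148 of 160 mm) (value of joint shuttle above 0.148 m), for 0.1 s.
2. the tooling plate lies flush on the drawn-out shuttle with the pins in its holes, let go (z of tool_plate in the frame of seat between -0.003 and 0.003 m and horizontal distance between tool_plate and seat below 0.004 m and angle between the x axis of tool_plate and the x axis of seat, either way round below 0.06 rad and angle between tool_plate's own z axis and vertical below 0.035 rad and contact force between the fingers and tool_plate below 0.1 N and value of joint shuttle above 0.1 m), for 0.2 s.
3. the shuttle is fully home with the plate still flush on its pins (z of tool_plate in the frame of seat between -0.003 and 0.003 m and horizontal distance between tool_plate and seat below 0.004 m and angle between the x axis of tool_plate and the x axis of seat, either way round below 0.06 rad and angle between tool_plate's own z axis and vertical below 0.035 rad and value of joint shuttle below 0.006 m), for 0.1 s.
4. the latch is swung shut (value of joint shuttle below 0.006 m and value of joint latch above 1.4 rad), for 0.1 s.
At the end, for the whole second after the job is handed in: The tooling plate lies flush on the shuttle (within 3 mm in height, 4 mm sideways, 2 degrees of level) with the pins in its holes, released and at rest; the shuttle is home to within 6 mm and the latch is shut past 1.40 rad (of 1.57) (all of step 4 and z of tool_plate in the frame of seat between -0.003 and 0.003 m and horizontal distance between tool_plate and seat below 0.004 m and angle between the x axis of tool_plate and the x axis of seat, either way round below 0.06 rad and angle between tool_plate's own z axis and vertical below 0.035 rad and contact force between the fingers and tool_plate below 0.1 N and linear speed of tool_plate below 0.02 m/s and velocity of joint latch below 0.05 rad/s); the robot touches nothing.
It fails at once if the tooling plate is dropped (falls freely faster than 0.5 m/s) (linear speed of tool_plate above 0.5 m/s and contact force between the fingers and tool_plate below 0.1 N).
It fails at once if another thing on the bench is shifted by more than 30 mm (distance of any of oil_bottle, carton, dish, spanner, die, rack, bush, blank_plate from where it was at the start of the episode above 0.03 m).
It fails at once if a standing thing is tipped over (angle between any of oil_bottle, die, carton's own z axis and vertical above 0.5 rad).
It also fails if it takes over 72 s, if anything falls off the work surface, if the arm or the gripper's body presses on something with over 40 N, if the wrist force passes 120 N, or if a joint passes its speed limit or range.

ROBOT

A 7-joint arm with a two-finger parallel gripper is mounted at the origin on the work surface. World frame = base frame: x ahead of the robot, y to its left, z up, the work surface at z = 0. Lengths are in m, angles in degrees, forces in N, time in s.
With the tool pointing down it reaches from about 0.35 to 0.9 m from the base axis. Payload 19.9 kg.
Tool frame: the origin (TCP) lies on the centre line of the jaws, within the pads' length; the fingertips stand manip.nose_length ahead of it and the grasp point (between the pads) lies 3 mm ahead of it (manip.nose_length is the distance from the TCP to the fingertips, in m); z points along the fingers, y is the line along which they close (so a half turn about z gives the same grasp; the last joint's range is limited). The gripper opens to 94 mm and grips with 3 to 60 N. Pads are 16 mm wide; open, the fingers measure 119 mm over their backs; the gripper's body (75 mm by 177 mm) begins 78 mm behind the grasp point.
Start: joints at [67.408, 23.915, -0.59, 92.452, 0.269, 63.638, -3.037], TCP at [0.216, -0.586, 0.227] pointing down, gripper open.
Joint ranges: [-161.28, 161.28], [-22.2, 115.67], [-73.04, 71.86], [3.21, 147.25], [-68.34, 248.33], [10.77, 114.83], [-161.83, 161.83]. Speed limits (degrees/s): [108.29, 108.29, 136.94, 136.94, 172.46, 172.46, 172.46].

INTERFACE

Orientations are given as [roll, pitch, yaw] about the fixed x, y, z axes, in that order (R = Rz(yaw) Ry(pitch) Rx(roll)).
In Python, from cell import manip gives the robot as it stands.
- The arm moves only by the tool drive_tool, never from a script. Its argument "motion" is a list that holds one entry, the list of rows, each a list of 6 numbers: the shift along the tool's x, y, z in mm, then the turn, a rotation vector about the tool's x, y, z in rad. A call has 1 to 12 rows; each row is the pose to reach, as a shift and turn from the pose commanded when the call began, along the tool's axes at that moment; what a row does not reach only later rows make up. A row lasts 1/12 s, in which the tool goes at most 41.7 mm and 7.16 degrees, less where a joint would pass 70% of its speed; a pose out of reach is approached as far as the arm can. A call with a gripper value outside its range is refused whole. "grip" is the closure, from 0 (fully open) to 1 (shut), set as the call begins (left out, the last holds). The fingers move at their own pace and stop on an object; the grip force is fixed at half the most. Time passes only in rows, so rows that repeat a pose let the fingers close. It gives the time, the measured TCP pose, the force, the opening and the grip force at its end, in the units of the state.
- manip.sense(): the state, without advancing time (a new reading comes with each control period).
- manip.read_camera(name): name is "scene" or "top"; returns a dict with "pixels" (384x512x3 uint8, red, green, blue), "range_z" (384x512 float32, m along the optical axis (not along the pixel's ray), 0 where there is no reading), "mtx" (3x3 intrinsics, pixels), "k1" (the pictures are not rectified: a ray, as slopes to the right and down, at radius r is drawn at 1 + k1 r^2 times it, then the intrinsics apply), "T" (4x4, takes a point from camera to world coordinates). Camera axes: x right, y up, looking along -z (the intrinsics and any distortion apply to the point x, -y, -z); pixel columns grow to the right and rows downward; lengths in m; the calibration is good to about 2 mm. A picture is of the moment at which its call begins.
- manip.sign_off(): hands the job in; it is judged then, once.
Trained networks look in the newest picture that a camera, given by its name, has taken for a name from the list of things; names that differ only in an ending like _2 or _b are one class to them, and where a whole thing is asked for, a point or a joint stands for the part that bears it (a point fixed in the world has none). Each returns a list of dicts, best first, with "conf" (0 to 1); they miss things now and then, are a little off and sometimes report something else, mostly with a low value. They report only what shows in the picture. A call takes as long as a camera call. They do not tell look-alikes from the thing itself.
- manip.silhouettes(camera, thing): "region" (384x512 bool, what is visible of it) and "extent" ([left, top, width, height] in pixels, round what is visible of it).
- manip.place_of(camera, thing): "centre" ([row, column] in pixels: a listed point, or the origin of a listed thing).
The state is a dict: "time": time; "q": joint angles; "qvel": joint speeds; "effort": joint torques, N m; "position": TCP position; "ee_rot": TCP orientation; "ft_force": force on the tool from outside, world axes, zero at the start; "moment": the same for the moment, N m; "opening": finger opening in m; "finger_force": force on a finger pad.
Only numpy, scipy, OpenCV 4.12 (cv2) and the standard library are available. Lean on these libraries where they do the work, as an engineer would, in place of code of your own. Each camera call takes 0.05 s, during which the arm holds its last target. There are 200 camera calls.

## Working session

There is one attempt and no reset: what is moved stays moved. The work goes in short steps, Python scripts to look and compute and a tool call to move; the robot and the scene stay as the last step left them, time stands still between calls to the robot, and variables do not carry over. Pictures are saved under pics/ and viewed, at most 10 in all, crops included, and the job is handed in when it is done.

Besides the shell and the picture viewer there is one more tool, called after "Call:" by a JSON object that holds its "api" and its "payload". drive_tool: Moves the arm, as the interface text tells. Its arguments: {"type":"object","properties":{"motion":{"type":"array"},"grip":{"type":"number"}},"required":["motion"]}

```bash
mkdir -p pics; ls; cat > h.py <<'E'
import numpy as np, cv2
from cell import manip
from scipy.spatial.transform import Rotation as R
def pts(c):
    K=np.array(c["mtx"]);h,w=c["range_z"].shape
    v,u=np.mgrid[:h,:w].astype(float)
    x=(u-K[0,2])/K[0,0];y=(v-K[1,2])/K[1,1]
    rd=np.hypot(x,y);r=rd.copy()
    for _ in range(20): r=rd/(1+c["k1"]*r*r)
    s=np.where(rd>0,r/np.maximum(rd,1e-9),1);x=x*s;y=y*s
    z=c["range_z"];T=np.array(c["T"])
    P=np.stack([x*z,-y*z,-z],-1)
    return P@T[:3,:3].T+T[:3,3]
def proj(c,p):
    T=np.array(c["T"]);q=T[:3,:3].T@(np.array(p)-T[:3,3]);x=q[0]/-q[2];y=-q[1]/-q[2]
    f=1+c["k1"]*(x*x+y*y);K=np.array(c["mtx"])
    return K[0,0]*x*f+K[0,2],K[1,1]*y*f+K[1,2]
E
python3 - <<'E'
from h import *
print(manip.nose_length, manip.sense())
for n in("scene","top"):
    c=manip.read_camera(n);cv2.imwrite(f"pics/{n}0.png",c["pixels"][:,:,::-1]);P=pts(c)
    print(n,np.array(c["T"]).round(3).tolist(),c["k1"])
    for t in("press","seat","tab","latch_pivot","latch_knob","tool_plate","blank_plate","oil_bottle","carton","dish","spanner","die","rack","bush"):
        for d in manip.place_of(n,t)[:4]:
            r,k=d["centre"];i,j=int(round(r)),int(round(k))
            print(t,round(d["conf"],2),round(r),round(k),P[i,j].round(3) if 0<=i<384 and 0<=j<512 else '')
E
```

```text
pics
0.022 {'time': 0.0, 'q': array([67.40783062, 23.94790386, -0.59179184, 92.4847595 ,  0.26990605,
       63.63743811, -3.03660886]), 'qvel': array([-0.06657837,  0.03048348, -0.06579308, -0.04890966,  0.00750972,
        0.10167301,  0.07483855]), 'effort': array([-7.44015924e-04, -8.51241946e+01,  6.38381001e-01, -4.25984716e+01,
       -4.88190260e-02,  1.86938531e-02,  8.21396156e-05]), 'position': array([ 0.21584205, -0.5861819 ,  0.22683224]), 'ee_rot': array([-1.79931458e+02,  5.12226067e-03,  2.02165556e+01]), 'ft_force': array([ 0.52963599, -0.94418921,  0.05735776]), 'moment': array([ 0.00978358, -0.01198946, -0.0130264 ]), 'finger_force': 0.0, 'opening': 0.09398840237542233}
scene [[0.179, -0.592, 0.786, 1.168], [0.984, 0.104, -0.146, -0.258], [0.005, 0.799, 0.601, 0.601], [0.0, 0.0, 0.0, 1.0]] -0.012871756142013111
press 0.77 229 389 [0.618 0.13  0.047]
seat 0.78 220 374 [0.585 0.11  0.048]
tab 0.73 218 323 [0.524 0.014 0.018]
tab 0.36 230 239 [ 0.528 -0.186  0.014]
latch_knob 0.74 202 284 [ 0.427 -0.057  0.   ]
tool_plate 0.97 271 107 [ 0.602 -0.467  0.013]
tool_plate
[... 743 characters left out ...]
4]
seat 0.62 177 164 [0.584 0.105 0.044]
tab 0.62 165 210 [ 0.603 -0.023  0.088]
latch_pivot 0.61 203 207 [ 0.513 -0.01   0.04 ]
latch_knob 0.53 191 237 [ 0.537 -0.091  0.081]
tool_plate 0.85 229 308 [ 0.441 -0.27   0.049]
tool_plate 0.7 268 364 [ 0.339 -0.41   0.048]
tool_plate 0.64 310 308 [ 0.239 -0.263  0.047]
tool_plate 0.58 177 376 [ 0.582 -0.471  0.01 ]
blank_plate 0.59 174 322 [ 0.592 -0.32   0.012]
oil_bottle 0.86 109 246 [ 0.765 -0.115  0.058]
carton 0.59 111 198 [0.759 0.014 0.064]
dish 0.64 266 162 [0.35  0.116 0.001]
spanner 0.91 262 260 [ 0.358 -0.146  0.006]
die 0.4 261 203 [ 0.364 -0.     0.037]
rack 0.97 120 305 [ 0.743 -0.278  0.026]
bush 0.54 205 277 [ 0.51  -0.195  0.   ]
```

```bash
python3 - <<'E'
import cv2
a=cv2.imread("pics/top0.png")
cv2.imwrite("pics/t0b.png",cv2.resize(a,(800,600),interpolation=cv2.INTER_CUBIC))
cv2.imwrite("pics/t0c.png",cv2.resize(a[150:350,270:420],(600,600*200//200),interpolation=cv2.INTER_CUBIC) if 0 else cv2.resize(a[150:350,250:420],(510,600),interpolation=cv2.INTER_CUBIC))
E
```

```text
(no output)
```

View pics/t0b.png

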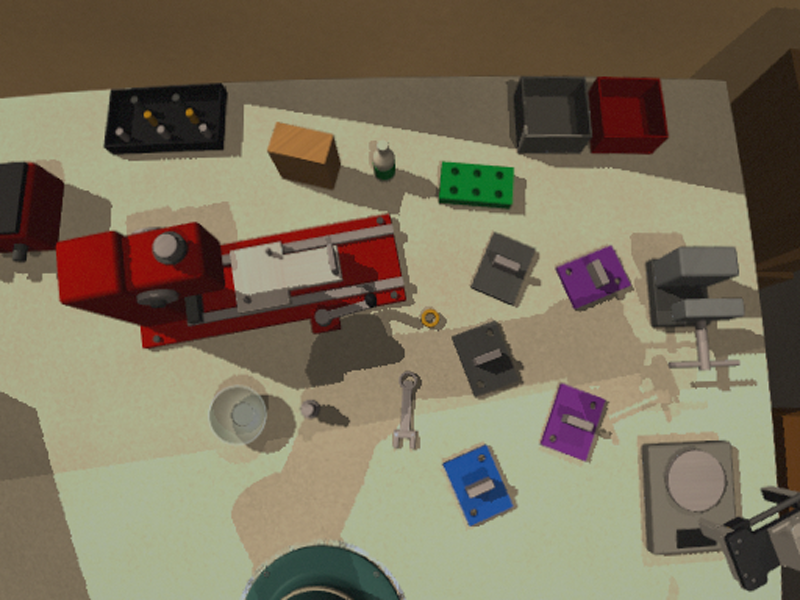

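View pics/t0c.png

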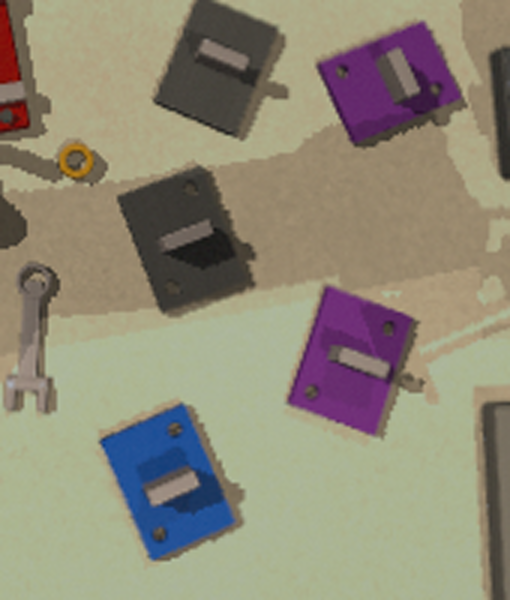

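View pics/scene0.png

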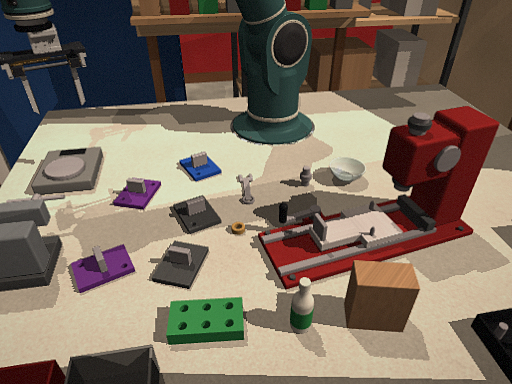

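Candidates in top image (col,row): dark (312,230), dark (322,174), blue (306,310), purple (367,270) and purple (380,177). The dark one at (312,230) shows two holes in the enlarged crop (crop px 190,187 and 173,287), so it is the tool_plate. The one at (322,174) has no holes, so it is the blank. The shuttle sits partly out and the latch is open with its knob at (237,191).

```bash
python3 - <<'E'
from h import *
def rect(p):
    (c,s,a)=cv2.minAreaRect((p[:,:2]*1000).astype(np.float32));return np.round(c,1),np.round(s,1),round(a,2)
for n in("top","scene"):
    c=manip.read_camera(n);P=pts(c);I=c["pixels"].astype(int);Z=P[...,2]
    ok=c["range_z"]>0
    def near(x,y,r):return ok&(np.hypot(P[...,0]-x,P[...,1]-y)<r)
    hsv=cv2.cvtColor(c["pixels"],cv2.COLOR_RGB2HSV)
    S=hsv[...,1].astype(int);V=hsv[...,2]
    print(n,c["mtx"][0][0])
    for nm,(x,y) in dict(tool=(.445,-.272),blank=(.595,-.32)).items():
        m=near(x,y,.085)&(Z>.007)&(Z<.017); 
        print(nm,"top",m.sum(),rect(P[m]),P[m].mean(0).round(4))
        m=near(x,y,.05)&(Z>.040)&(Z<.056);print("  rib",m.sum(),rect(P[m]),P[m].mean(0).round(4),np.median(Z[m]))
    red=(S>120)&((hsv[...,0]<8)|(hsv[...,0]>172))
    m=near(.6,.0,.25)&red&(Z>.004)&(Z<.03);print("bed",m.sum(),rect(P[m]),np.percentile(Z[m],[5,50,95]))
    m=near(.595,.04,.16)&(S<70)&(Z>.040)&(Z<.050);print("shuttle",m.sum(),rect(P[m]))
    m=near(.585,.105,.06)&(Z>.054)&(Z<.075)&~red
    k,l,st,ce=cv2.connectedComponentsWithStats(m.astype(np.uint8))
    for i in range(1,k):
        if st[i,4]>2:print("  pin?",st[i,4],P[l==i].mean(0).round(4),ce[i].round(1))
    m=near(.603,-.023,.04)&(Z>.075)&(Z<.095);print("tab",m.sum(),rect(P[m]),P[m].mean(0).round(4))
    m=near(.537,-.09,.03)&(Z>.07)&(Z<.095);print("knob",m.sum(),P[m].mean(0).round(4) if m.any() else'')
    for t in("seat","tab","latch_pivot","latch_knob","press"):
        print(t,[(np.round(d["centre"],1),round(d["conf"],2)) for d in manip.place_of(n,t)[:1]])
E
```

```text
top 351.03981043194443
tool top 1123 (array([ 442.8, -282. ]), array([111. ,  81.7]), 19.18) [ 0.4427 -0.2813  0.0118]
  rib 97 (array([ 443.1, -281.7]), array([14. , 44.5]), 19.25) [ 0.4429 -0.2814  0.0476] 0.04789053571658364
blank top 1002 (array([ 601.7, -321. ]), array([ 80.4, 111.3]), 65.44) [ 0.5998 -0.3196  0.012 ]
  rib 98 (array([ 602.1, -321.2]), array([44.2, 15.1]), 65.25) [ 0.6009 -0.3208  0.0473] 0.04767102946384327
bed 3348 (array([578.1,  50.8]), array([187.1, 382.5]), 10.04) [0.01231592 0.01537752 0.01849135]
shuttle 2106 (array([574.2,  29.5]), array([253.2, 132.6]), 85.38)
  pin? 12 [0.6249 0.0815 0.0628] [171.5 160. ]
  pin? 13 [0.5421 0.1163 0.062 ] [157.4 191.4]
tab 76 (array([606.3, -27. ]), array([43.8,  9.9]), 9.77) [ 0.6052 -0.0275  0.0851]
knob 49 [ 0.537  -0.0902  0.0801]
seat [(array([175.2, 165.1]), 0.56)]
tab [(array([165.1, 211.6]), 0.74)]
latch_pivot [(array([203.3, 205.4]), 0.68)]
latch_knob [(array([190.2, 236.4]), 0.7)]
press [(array([181.8, 147.5]), 0.59)]
scene 379.70898815907753
tool top 788 (array([ 441.8, -279.6]), array([116.8,  81.1]), 19.27
[... 220 characters left out ...]
0.319   0.0137]
  rib 175 (array([ 601.3, -318.9]), array([44.4, 16.2]), 65.43) [ 0.6037 -0.3186  0.0478] 0.04881418475175969
bed 4004 (array([583.6,  52.3]), array([180.8, 382.1]), 9.52) [0.00984989 0.0183828  0.02028438]
shuttle 2319 (array([574.2,  30.2]), array([259.1, 134.6]), 85.03)
  pin? 27 [0.5444 0.1187 0.0624] [371.6 203.5]
  pin? 31 [0.6273 0.0839 0.0627] [372.2 229.3]
tab 141 (array([606.7, -25.9]), array([45.7, 10.9]), 9.96) [ 0.6097 -0.0271  0.0851]
knob 68 [ 0.542  -0.0896  0.0799]
seat [(array([219.3, 373.7]), 0.81)]
tab [(array([218.6, 320.8]), 0.73)]
latch_pivot [(array([207.4, 313.2]), 0.75)]
latch_knob [(array([200.8, 285. ]), 0.74)]
press [(array([228.9, 387.4]), 0.56)]
```

```bash
cat > go.py <<'E'
import sys
from h import *
# args: x y z(m) yaw(deg) in world; prints shift mm in tool axes and rotvec
s=manip.sense();M=R.from_euler("xyz",s["ee_rot"],degrees=True)
for a in sys.argv[1:]:
    x,y,z,w=map(float,a.split(","))
    t=R.from_euler("xyz",[180,0,w],degrees=True)
    print((M.inv().apply(np.array([x,y,z])-s["position"])*1000).round(1),(M.inv()*t).as_rotvec().round(4))
E
python3 go.py .6015,.0006,.200,99.8
```

```text
[ 564.7 -417.7   27.4] [-1.000e-04  0.000e+00 -1.389e+00]
```

Call:
{"api": "drive_tool", "payload": {"motion": [[[40,-29,2,0,0,-0.1],[80,-59,4,0,0,-0.2],[120,-89,6,0,0,-0.3],[160,-118,8,0,0,-0.4],[200,-148,10,0,0,-0.5],[240,-178,12,0,0,-0.6],[280,-207,14,0,0,-0.7],[320,-237,16,0,0,-0.8],[360,-266,18,0,0,-0.9],[400,-296,20,0,0,-1.0],[440,-326,22,0,0,-1.1],[480,-355,24,0,0,-1.2]]], "grip": 1}}

```text
time: 3.1
position: [0.4909, -0.167, 0.2076]
ee_rot: [180.0, 0.0, 89.2]
ft_force: [0.7, -1.6, 0.1]
opening: 0.0171
finger_force: 0.0
```

```bash
python3 go.py .6015,.0006,.140,99.8
```

```text
[169.1 108.3  67.6] [ 0.0006  0.0004 -0.1844]
```

Call:
{"api": "drive_tool", "payload": {"motion": [[[34,22,13,0,0,-0.06],[68,44,27,0,0,-0.12],[102,65,40,0,0,-0.184],[136,87,54,0,0,-0.184],[169,108,68,0,0,-0.184],[169,108,90,0,0,-0.184],[169,108,110,0,0,-0.184],[169,108,131,0,0,-0.184],[169,108,131,0,0,-0.184]]]}}

```text
time: 3.85
position: [0.5992, -0.0017, 0.0727]
ee_rot: [-179.7, -0.1, 99.5]
ft_force: [-0.3, 0.7, -0.6]
opening: 0.0002
finger_force: 0.0
```

```bash
python3 go.py .6015,.0006,.077,99.8 .6212,-.1127,.077,99.8;
```

```text
[ 1.9  2.6 -4.3] [-0.005  -0.0011 -0.0046]
[-113.1    3.3   -4.4] [-0.005  -0.0011 -0.0046]
```

Call:
{"api": "drive_tool", "payload": {"motion": [[[-8,1,-3,0,0,0],[-16,2,-3,0,0,0],[-26,2,-3,0,0,0],[-36,3,-3,0,0,0],[-46,3,-3,0,0,0],[-56,3,-3,0,0,0],[-66,3,-3,0,0,0],[-76,3,-3,0,0,0],[-86,3,-3,0,0,0],[-96,3,-3,0,0,0],[-104,3,-3,0,0,0],[-108,3,-3,0,0,0]]]}}

```text
time: 4.85
position: [0.6227, -0.1097, 0.0805]
ee_rot: [179.9, 0.0, 99.4]
ft_force: [-0.1, 3.2, 1.8]
opening: 0.0003
finger_force: 1.9
```

Call:
{"api": "drive_tool", "payload": {"motion": [[[-4,0,2,0,0,0],[-7,0,2,0,0,0],[-9,0,2,0,0,0],[-11,0,2,0,0,0],[-11,0,2,0,0,0]]]}}

```text
time: 5.27
position: [0.6235, -0.1106, 0.0785]
ee_rot: [180.0, -0.5, 99.9]
ft_force: [-14.5, 39.4, 21.4]
opening: 0.0004
finger_force: 20.7
```

Call:
{"api": "drive_tool", "payload": {"motion": [[[12,0,2,0,0,0],[22,0,-10,0,0,0],[22,0,-40,0,0,0],[22,0,-75,0,0,0],[22,0,-75,0,0,0]]], "grip": 0}}

```text
time: 5.68
position: [0.6229, -0.0973, 0.1597]
ee_rot: [179.6, 0.2, 99.5]
ft_force: [1.2, -0.0, 1.1]
opening: 0.0307
finger_force: 0.0
```

```bash
python3 go.py .443,-.2818,.120,109.2;python3 - <<'E'
from h import *
c=manip.read_camera("scene");P=pts(c);Z=P[...,2]
hsv=cv2.cvtColor(c["pixels"],cv2.COLOR_RGB2HSV)
red=(hsv[...,1]>120)&((hsv[...,0]<8)|(hsv[...,0]>172))
cv2.imwrite("pics/s1.png",c["pixels"][:,:,::-1])
m=(np.hypot(P[...,0]-.602,P[...,1])<.07)&(Z>.055)&(Z<.075)&~red
k,l,st,ce=cv2.connectedComponentsWithStats(m.astype(np.uint8))
for i in range(1,k):
    if st[i,4]>4:print("pin?",st[i,4],P[l==i].mean(0).round(4),ce[i].round(1))
E
```

```text
[-152.1 -208.2   38.5] [ 0.0075  0.004  -0.1692]
pin? 27 [0.5613 0.0206 0.0624] [333.1 213. ]
pin? 33 [ 0.6442 -0.0143  0.0625] [330.2 240.6]
```

Call:
{"api": "drive_tool", "payload": {"motion": [[[-25,-35,2,0,0,-0.05],[-50,-69,10,0,0,-0.1],[-76,-104,20,0,0,-0.169],[-102,-139,30,0,0,-0.169],[-127,-173,35,0,0,-0.169],[-152,-208,39,0.007,0.004,-0.169],[-152,-208,60,0.007,0.004,-0.169],[-152,-208,80,0.007,0.004,-0.169],[-152,-208,80,0.007,0.004,-0.169]]]}}

```text
time: 6.48
position: [0.4376, -0.2818, 0.0698]
ee_rot: [-179.5, -0.4, 109.0]
ft_force: [-0.5, -0.2, -0.5]
opening: 0.0929
finger_force: 0.0
```

```bash
python3 go.py .443,-.2818,.042,109.2
```

```text
[-1.9  5.4 27.7] [-0.0096 -0.0074 -0.0026]
```

Call:
{"api": "drive_tool", "payload": {"motion": [[[0,4,5,0,0,0],[0,4,10,0,0,0],[0,4,10,0,0,0],[0,4,10,0,0,0]]]}}

```text
time: 6.82
position: [0.4444, -0.2796, 0.0628]
ee_rot: [-179.6, -0.2, 109.3]
ft_force: [0.5, 0.1, 0.4]
opening: 0.0941
finger_force: 0.0
```

```bash
python3 go.py .443,-.2818,.042,109.2
```

```text
[-1.7 -1.9 20.8] [-0.0063 -0.0043  0.001 ]
```

Call:
{"api": "drive_tool", "payload": {"motion": [[[-2,-2,7,-0.006,-0.004,0],[-2,-2,14,-0.006,-0.004,0],[-2,-2,20,-0.006,-0.004,0],[-2,-2,20,-0.006,-0.004,0],[-2,-2,20,-0.006,-0.004,0],[-2,-2,20,-0.006,-0.004,0]]]}}

```text
time: 7.32
position: [0.4425, -0.2824, 0.0424]
ee_rot: [-180.0, -0.0, 109.2]
ft_force: [0.7, 0.5, 0.5]
opening: 0.0941
finger_force: 0.0
```

```bash
python3 go.py .443,-.2818,.042,109.2
```

```text
[0.4 0.7 0.4] [-0.0007 -0.0008  0.    ]
```

Well aligned; close.

Call:
{"api": "drive_tool", "payload": {"motion": [[[0,0,0,0,0,0],[0,0,0,0,0,0],[0,0,0,0,0,0],[0,0,0,0,0,0],[0,0,0,0,0,0],[0,0,0,0,0,0],[0,0,0,0,0,0],[0,0,0,0,0,0],[0,0,0,0,0,0],[0,0,0,0,0,0]]], "grip": 1}}

```text
time: 8.15
position: [0.4424, -0.2824, 0.0423]
ee_rot: [-180.0, -0.0, 109.2]
ft_force: [-0.4, 0.5, -0.1]
opening: 0.0307
finger_force: 0.0
```

Call:
{"api": "drive_tool", "payload": {"motion": [[[0,0,-8,0,0,0],[0,0,-25,0,0,0],[0,0,-50,0,0,0],[0,0,-75,0,0,0],[0,0,-95,0,0,0],[0,0,-95,0,0,0],[0,0,-95,0,0,0]]]}}

```text
time: 8.73
position: [0.4429, -0.2829, 0.1386]
ee_rot: [180.0, 0.1, 109.2]
ft_force: [0.1, 0.2, -0.1]
opening: 0.0005
finger_force: 0.0
```

```bash
python3 go.py .6004,.0007,.137,99.8
```

```text
[216.1 241.9   1.4] [0.0005 0.0014 0.1637]
```

The fingers had not finished closing when I lifted, so the grasp missed. I'll reopen, check the plate has not moved, and redo it.

Call:
{"api": "drive_tool", "payload": {"motion": [[[0,0,0,0,0,0],[0,0,0,0,0,0],[0,0,0,0,0,0],[0,0,10,0,0,0],[0,0,15,0,0,0],[0,0,20,0,0,0],[0,0,25,0,0,0],[0,0,30,0,0,0],[0,0,35,0,0,0],[0,0,35,0,0,0],[0,0,35,0,0,0],[0,0,35,0,0,0]]], "grip": 0}}

```text
time: 9.73
position: [0.4426, -0.2825, 0.1025]
ee_rot: [-180.0, -0.0, 109.2]
ft_force: [-0.1, 0.6, -0.1]
opening: 0.0771
finger_force: 0.0
```

```bash
python3 go.py .443,-.2818,.042,109.2; python3 - <<'E'
from h import *
c=manip.read_camera("scene");P=pts(c);Z=P[...,2]
m=(np.hypot(P[...,0]-.445,P[...,1]+.272)<.085)&(Z>.007)&(Z<.017)
print(m.sum(),cv2.minAreaRect((P[m][:,:2]*1000).astype(np.float32)))
E
```

```text
[ 0.5  0.7 60.5] [-0.0005 -0.0005 -0.    ]
777 ((443.2545166015625, -279.30377197265625), (114.71672058105469, 80.98326110839844), 18.85715103149414)
```

Plate unmoved.

Call:
{"api": "drive_tool", "payload": {"motion": [[[0,0,5,0,0,0],[0,0,15,0,0,0],[0,0,25,0,0,0],[0,0,35,0,0,0],[0,0,45,0,0,0],[0,0,54,0,0,0],[0,0,60,0,0,0],[0,0,60,0,0,0],[0,0,60,0,0,0],[0,0,60,0,0,0]]]}}

```text
time: 10.62
position: [0.4426, -0.2825, 0.0426]
ee_rot: [-180.0, -0.0, 109.2]
ft_force: [0.2, 0.3, 0.4]
opening: 0.0942
finger_force: 0.0
```

Call:
{"api": "drive_tool", "payload": {"motion": [[[0,0,0,0,0,0],[0,0,0,0,0,0],[0,0,0,0,0,0],[0,0,0,0,0,0],[0,0,0,0,0,0],[0,0,0,0,0,0],[0,0,0,0,0,0],[0,0,0,0,0,0],[0,0,0,0,0,0],[0,0,0,0,0,0],[0,0,0,0,0,0],[0,0,0,0,0,0]]], "grip": 1}}

```text
time: 11.62
position: [0.4424, -0.2824, 0.0423]
ee_rot: [-180.0, -0.0, 109.2]
ft_force: [0.3, 1.0, -0.5]
opening: 0.0175
finger_force: 0.0
```

Call:
{"api": "drive_tool", "payload": {"motion": [[[0,0,0,0,0,0],[0,0,0,0,0,0],[0,0,0,0,0,0],[0,0,0,0,0,0]]]}}

```text
time: 11.95
position: [0.4425, -0.2824, 0.0423]
ee_rot: [-180.0, -0.0, 109.2]
ft_force: [0.4, -0.2, -0.4]
opening: 0.0141
finger_force: 30.0
```

Call:
{"api": "drive_tool", "payload": {"motion": [[[0,0,-5,0,0,0],[0,0,-20,0,0,0],[0,0,-45,0,0,0],[0,0,-75,0,0,0],[0,0,-100,0,0,0],[0,0,-105,0,0,0],[0,0,-105,0,0,0]]]}}

```text
time: 12.53
position: [0.4428, -0.2829, 0.1485]
ee_rot: [180.0, 0.1, 109.2]
ft_force: [1.0, 0.0, -6.8]
opening: 0.0139
finger_force: 30.0
```

```bash
python3 go.py .6004,.0007,.147,99.8
```

```text
[216.2 242.    1.3] [0.0004 0.0015 0.1636]
```

Call:
{"api": "drive_tool", "payload": {"motion": [[[10,11,0,0,0,0.01],[30,34,0,0,0,0.03],[52,58,0,0,0,0.05],[74,83,0,0,0,0.07],[96,107,0,0,0,0.09],[118,132,0,0,0,0.11],[140,157,0,0,0,0.13],[162,181,0,0,0,0.15],[184,206,0,0,0,0.164],[203,227,0,0,0,0.164],[213,238,0,0,0,0.164],[216,242,0,0,0,0.164]]]}}

```text
time: 13.53
position: [0.5998, 0.0044, 0.1452]
ee_rot: [-179.8, -0.1, 100.0]
ft_force: [0.4, 0.4, -5.6]
opening: 0.0138
finger_force: 30.0
```

Call:
{"api": "drive_tool", "payload": {"motion": [[[0,0,0,0,0,0],[0,0,10,0,0,0],[0,0,20,0,0,0],[0,0,20,0,0,0],[0,0,20,0,0,0],[0,0,20,0,0,0],[0,0,20,0,0,0]]]}}

```text
time: 14.12
position: [0.6001, 0.0007, 0.1276]
ee_rot: [-180.0, -0.0, 99.8]
ft_force: [0.2, 0.1, -5.4]
opening: 0.0138
finger_force: 30.0
```

```bash
python3 go.py .6004,.0007,.127,99.8;python3 - <<'E'
from h import *
print(manip.sense()["position"],manip.sense()["ee_rot"])
for n in("top","scene"):
    c=manip.read_camera(n);P=pts(c);Z=P[...,2];cv2.imwrite(f"pics/{n}2.png",c["pixels"][:,:,::-1])
    nr=(c["range_z"]>0)&(np.hypot(P[...,0]-.6004,P[...,1])<.09)
    h=np.histogram(Z[nr],np.arange(.04,.16,.004));print([(round(b,3),k) for b,k in zip(h[1],h[0])])
    hsv=cv2.cvtColor(c["pixels"],cv2.COLOR_RGB2HSV)
    m=nr&(Z>.091)&(Z<.105)
    print(n,m.sum(),cv2.minAreaRect((P[m][:,:2]*1000).astype(np.float32)),np.median(Z[m]))
    m=nr&(Z>.053)&(Z<.075)
    print("pins",m.sum(),P[m].mean(0) if m.any() else'')
E
```

```text
[-0.1  0.2  0.6] [-0.0003 -0.0004 -0.0005]
[0.60013953 0.00074545 0.1275947 ] [-1.79981684e+02 -2.11265558e-02  9.97720392e+01]
[(np.float64(0.04), np.int64(148)), (np.float64(0.044), np.int64(268)), (np.float64(0.048), np.int64(7)), (np.float64(0.052), np.int64(0)), (np.float64(0.056), np.int64(0)), (np.float64(0.06), np.int64(0)), (np.float64(0.064), np.int64(0)), (np.float64(0.068), np.int64(0)), (np.float64(0.072), np.int64(0)), (np.float64(0.076), np.int64(0)), (np.float64(0.08), np.int64(0)), (np.float64(0.084), np.int64(0)), (np.float64(0.088), np.int64(0)), (np.float64(0.092), np.int64(0)), (np.float64(0.096), np.int64(0)), (np.float64(0.1), np.int64(0)), (np.float64(0.104), np.int64(0)), (np.float64(0.108), np.int64(0)), (np.float64(0.112), np.int64(0)), (np.float64(0.116), np.int64(0)), (np.float64(0.12), np.int64(0)), (np.float64(0.124), np.int64(0)), (np.float64(0.128), np.int64(0)), (np.float64(0.132), np.int64(0)), (np.float64(0.136), np.int64(0)), (np.float64(0.14), np.int64(0)), (np.float64(0.144), np.int64(0)), (np.float64(0.148), np.int64(0)), (np.float64(0.152), np
[... 583 characters left out ...]
float64(0.1), np.int64(439)), (np.float64(0.104), np.int64(23)), (np.float64(0.108), np.int64(19)), (np.float64(0.112), np.int64(16)), (np.float64(0.116), np.int64(27)), (np.float64(0.12), np.int64(34)), (np.float64(0.124), np.int64(36)), (np.float64(0.128), np.int64(31)), (np.float64(0.132), np.int64(63)), (np.float64(0.136), np.int64(42)), (np.float64(0.14), np.int64(31)), (np.float64(0.144), np.int64(27)), (np.float64(0.148), np.int64(31)), (np.float64(0.152), np.int64(31))]
scene 1178 ((600.3345336914062, 3.14739990234375), (112.87052154541016, 81.5542221069336), 9.788368225097656) 0.09964460083484816
pins 33 [ 0.64422826 -0.01412615  0.0612185 ]
  return _methods._mean(a, axis=axis, dtype=dtype,
  ret = ret.dtype.type(ret / rcount)
```

Call:
{"api": "drive_tool", "payload": {"motion": [[[0,1,6,0,0,0],[0,1,12,0,0,0],[0,1,18,0,0,0],[0,1,22,0,0,0],[0,1,26,0,0,0],[0,1,28,0,0,0],[0,1,28,0,0,0],[0,1,28,0,0,0]]]}}

```text
time: 14.88
position: [0.601, 0.0013, 0.0993]
ee_rot: [-180.0, -0.0, 99.8]
ft_force: [0.2, -0.6, -4.9]
opening: 0.0139
finger_force: 30.0
```

No vertical force with the plate 10 mm past the pin tips, so the pins are in the holes.

Call:
{"api": "drive_tool", "payload": {"motion": [[[0,0,2,0,0,0],[0,0,4,0,0,0],[0,0,6,0,0,0],[0,0,8,0,0,0],[0,0,9,0,0,0],[0,0,10,0,0,0],[0,0,11,0,0,0],[0,0,11.5,0,0,0],[0,0,12,0,0,0],[0,0,12,0,0,0]]]}}

```text
time: 15.72
position: [0.601, 0.0013, 0.0874]
ee_rot: [-180.0, -0.0, 99.8]
ft_force: [-0.4, 0.3, -4.9]
opening: 0.0141
finger_force: 30.0
```

Call:
{"api": "drive_tool", "payload": {"motion": [[[0,0,0.5,0,0,0],[0,0,1,0,0,0],[0,0,1.5,0,0,0],[0,0,1.5,0,0,0],[0,0,1.5,0,0,0]]]}}

```text
time: 16.13
position: [0.6011, 0.0013, 0.0873]
ee_rot: [-180.0, 0.0, 99.8]
ft_force: [-11.8, -2.0, 22.4]
opening: 0.0135
finger_force: 30.0
```

Call:
{"api": "drive_tool", "payload": {"motion": [[[0,0,-1,0,0,0],[0,0,-1,0,0,0],[0,0,-1,0,0,0],[0,0,-1,0,0,0],[0,0,-1,0,0,0],[0,0,-1,0,0,0],[0,0,-1,0,0,0],[0,0,-1,0,0,0]]], "grip": 0.4}}

```text
time: 16.8
position: [0.6009, 0.0013, 0.0867]
ee_rot: [-180.0, -0.0, 99.8]
ft_force: [-0.1, 0.6, -0.2]
opening: 0.0563
finger_force: 0.0
```

Released. Rise and check flushness.

Call:
{"api": "drive_tool", "payload": {"motion": [[[0,0,-5,0,0,0],[0,0,-20,0,0,0],[0,0,-45,0,0,0],[0,0,-75,0,0,0],[0,0,-100,0,0,0],[0,0,-100,0,0,0],[0,0,-100,0,0,0]]], "grip": 0.4}}

```text
time: 17.38
position: [0.6017, 0.0012, 0.1883]
ee_rot: [179.9, 0.0, 99.8]
ft_force: [0.1, -0.2, -1.1]
opening: 0.0559
finger_force: 0.0
```

```bash
python3 - <<'E'
from h import *
print(manip.sense()["position"])
c=manip.read_camera("scene");P=pts(c);Z=P[...,2];cv2.imwrite("pics/s3.png",cv2.resize(c["pixels"][150:300,220:420,::-1],(800,600),interpolation=cv2.INTER_CUBIC))
m=(np.hypot(P[...,0]-.601,P[...,1]-.003)<.075)&(Z>.053)&(Z<.062)
print(m.sum(),cv2.minAreaRect((P[m][:,:2]*1000).astype(np.float32)),np.median(Z[m]))
A=np.c_[P[m][:,:2],np.ones(m.sum())];print(np.linalg.lstsq(A,Z[m],rcond=None)[0])
m=(np.hypot(P[...,0]-.623,P[...,1]+.125)<.045)&(Z>.075)&(Z<.095)
print("tab",m.sum(),cv2.minAreaRect((P[m][:,:2]*1000).astype(np.float32)))
E
python3 go.py .629,-.163,.18,99.8
```

```text
[0.60167831 0.00119669 0.18829597]
1083 ((600.2364501953125, 3.969879150390625), (114.21954345703125, 81.7564697265625), 9.972479820251465) 0.05945068025344691
[-0.01022551  0.01281562  0.06545554]
tab 131 ((623.6047973632812, -124.28524017333984), (44.099708557128906, 10.351846694946289), 10.615525245666504)
[-166.5   -0.3    7. ] [-0.0003 -0.0002 -0.0001]
```

View pics/s3.png

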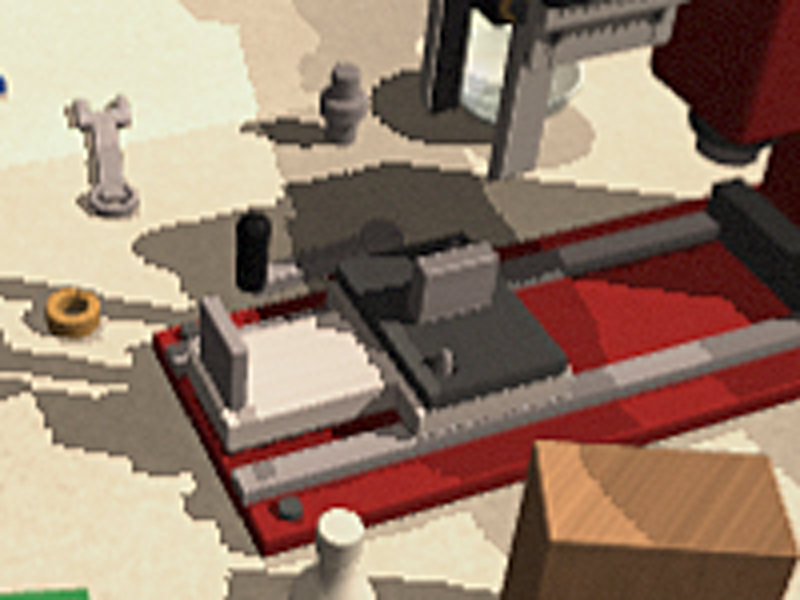

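The plate lies flush, with the front pin standing up through its hole at crop (443,362). The tab is upright at crop (222,350) and the latch knob is open at (253,250). Next I go behind the tab.

Call:
{"api": "drive_tool", "payload": {"motion": [[[-30,0,0,0,0,0],[-65,0,0,0,0,0],[-100,0,0,0,0,0],[-135,0,0,0,0,0],[-166,0,7,0,0,0],[-166,0,20,0,0,0],[-166,0,45,0,0,0],[-166,0,75,0,0,0],[-166,0,100,0,0,0],[-166,0,107,0,0,0],[-166,0,107,0,0,0],[-166,0,107,0,0,0]]], "grip": 1}}

```text
time: 18.43
position: [0.6294, -0.162, 0.08]
ee_rot: [-179.9, -0.1, 99.8]
ft_force: [1.0, -0.2, 0.7]
opening: 0.0005
finger_force: 0.0
```

Call:
{"api": "drive_tool", "payload": {"motion": [[[6,0,0,0,0,0],[12,0,0,0,0,0],[18,0,0,0,0,0],[24,0,0,0,0,0],[32,0,0,0,0,0],[42,0,0,0,0,0],[52,0,0,0,0,0],[62,0,0,0,0,0],[72,0,0,0,0,0],[82,0,0,0,0,0],[92,0,0,0,0,0],[102,0,0,0,0,0]]]}}

```text
time: 19.43
position: [0.6122, -0.0614, 0.0804]
ee_rot: [180.0, 0.0, 99.8]
ft_force: [3.5, -4.6, 3.2]
opening: 0.0006
finger_force: 2.5
```

Call:
{"api": "drive_tool", "payload": {"motion": [[[8,0,0,0,0,0],[16,0,0,0,0,0],[24,0,0,0,0,0],[32,0,0,0,0,0],[40,0,0,0,0,0],[48,0,0,0,0,0],[56,0,0,0,0,0],[64,0,0,0,0,0],[70,0,0,0,0,0],[74,0,0,0,0,0],[77,0,0,0,0,0]]]}}

```text
time: 20.35
position: [0.5986, 0.0148, 0.0798]
ee_rot: [-179.9, -0.0, 99.8]
ft_force: [1.8, -4.1, 2.3]
opening: 0.0004
finger_force: 1.9
```

Call:
{"api": "drive_tool", "payload": {"motion": [[[3,0,0,0,0,0],[5,0,0,0,0,0],[7,0,0,0,0,0],[9,0,0,0,0,0],[9,0,0,0,0,0]]]}}

```text
time: 20.77
position: [0.5979, 0.0186, 0.0798]
ee_rot: [-179.9, 0.2, 99.6]
ft_force: [5.9, -22.5, 3.0]
opening: 0.0004
finger_force: 11.8
```

Call:
{"api": "drive_tool", "payload": {"motion": [[[-12,0,0,0,0,0],[-22,0,-20,0,0,0],[-22,0,-55,0,0,0],[-22,0,-90,0,0,0],[-22,0,-95,0,0,0],[-22,0,-95,0,0,0]]]}}

```text
time: 21.27
position: [0.6018, 0.0016, 0.1768]
ee_rot: [179.9, -0.0, 99.8]
ft_force: [1.0, 0.4, -0.5]
opening: 0.0006
finger_force: 0.0
```

```bash
python3 go.py .5066,-.0993,.170,15.1; python3 - <<'E'
from h import *
c=manip.read_camera("top");P=pts(c);Z=P[...,2]
m=(np.hypot(P[...,0]-.537,P[...,1]+.09)<.03)&(Z>.07)&(Z<.095);print("knob",m.sum(),P[m].mean(0).round(4))
c=manip.read_camera("scene");P=pts(c);Z=P[...,2]
m=(np.hypot(P[...,0]-.597,P[...,1]-.032)<.045)&(Z>.075)&(Z<.095)
print("tab",m.sum(),cv2.minAreaRect((P[m][:,:2]*1000).astype(np.float32)))
E
```

```text
[ -83.2 -111.     6.5] [ 0.0016 -0.0018  1.4783]
knob 49 [ 0.537  -0.0902  0.0802]
tab 141 ((596.4420166015625, 33.40172576904297), (44.42733383178711, 12.21940803527832), 8.341856956481934)
```

Tab moved exactly 160 mm, so the shuttle is home. Now the latch.

Call:
{"api": "drive_tool", "payload": {"motion": [[[-8,-10,0,0,0,0.123],[-16,-21,0,0,0,0.246],[-24,-32,0,0,0,0.37],[-32,-43,0,0,0,0.493],[-40,-54,0,0,0,0.616],[-48,-65,0,0,0,0.739],[-56,-76,0,0,0,0.862],[-64,-87,0,0,0,0.986],[-72,-98,0,0,0,1.109],[-80,-107,0,0,0,1.232],[-83,-111,3,0,0,1.355],[-83,-111,6,0,0,1.478]]]}}

```text
time: 22.37
position: [0.5042, -0.1004, 0.1672]
ee_rot: [-179.9, 0.2, 14.7]
ft_force: [0.7, 1.0, 0.5]
opening: 0.0005
finger_force: 0.0
```

Call:
{"api": "drive_tool", "payload": {"motion": [[[0,0,10,0,0,0],[0,0,30,0,0,0],[0,0,55,0,0,0],[0,0,80,0,0,0],[0,0,92,0,0,0],[0,0,92,0,0,0],[0,0,92,0,0,0]]]}}

```text
time: 22.95
position: [0.5049, -0.0989, 0.0756]
ee_rot: [-179.9, 0.2, 15.3]
ft_force: [0.6, -0.5, 0.1]
opening: 0.0004
finger_force: 0.0
```

```bash
python3 - <<'E'
from h import *
s=manip.sense();M=R.from_euler("xyz",s["ee_rot"],degrees=True)
print(s["position"],s["ee_rot"])
piv=np.array([.5153,-.0083]);off=.018
for th in range(4,100,4):
    a=np.deg2rad(9.8+th);t=np.array([np.cos(a),np.sin(a)]);d=np.array([np.sin(a),-np.cos(a)])
    p=piv+.086*d-off*t
    T=R.from_euler("xyz",[180,0,9.8+th],degrees=True)
    print(th,(M.inv().apply(np.r_[p,.078]-s["position"])*1000).round(0),(M.inv()*T).as_rotvec().round(3))
E
```

```text
[ 0.50489318 -0.09886899  0.0755841 ] [-1.79875136e+02  1.75683071e-01  1.53154016e+01]
4 [14.  1. -2.] [-0.002  0.003  0.026]
8 [20.  2. -2.] [-0.002  0.003 -0.043]
12 [26.  3. -3.] [-0.002  0.003 -0.113]
16 [32.  3. -3.] [-0.002  0.003 -0.183]
20 [38.  3. -3.] [-0.003  0.003 -0.253]
24 [44.  3. -3.] [-0.003  0.003 -0.323]
28 [50.  2. -3.] [-0.003  0.003 -0.392]
32 [56.  0. -3.] [-0.003  0.003 -0.462]
36 [62. -1. -3.] [-0.003  0.002 -0.532]
40 [68. -4. -3.] [-0.003  0.002 -0.602]
44 [73. -6. -3.] [-0.003  0.002 -0.672]
48 [79. -9. -3.] [-0.003  0.002 -0.741]
52 [ 84. -12.  -3.] [-0.003  0.002 -0.811]
56 [ 89. -16.  -3.] [-0.003  0.002 -0.881]
60 [ 93. -20.  -3.] [-0.003  0.002 -0.951]
64 [ 98. -24.  -3.] [-0.004  0.002 -1.021]
68 [102. -29.  -3.] [-0.004  0.002 -1.091]
72 [106. -34.  -3.] [-4.00e-03  1.00e-03 -1.16e+00]
76 [109. -39.  -3.] [-4.00e-03  1.00e-03 -1.23e+00]
80 [112. -44.  -3.] [-4.0e-03  1.0e-03 -1.3e+00]
84 [115. -50.  -3.] [-4.00e-03  1.00e-03 -1.37e+00]
88 [117. -56.  -3.] [-4.00e-03  1.00e-03 -1.44e+00]
92 [119. -61.  -3.] [-4.000e-03  1.000e-03 -1.509e+00]
96 [120. -67.  -3.] [-4.000e-03  1.000e-03 -1.579e+00]
```

Call:
{"api": "drive_tool", "payload": {"motion": [[[10,1,-2,0,0,0],[17,2,-2,0,0,-0.02],[23,2,-3,0,0,-0.08],[29,3,-3,0,0,-0.15],[35,3,-3,0,0,-0.22],[41,3,-3,0,0,-0.29],[47,2,-3,0,0,-0.36],[53,1,-3,0,0,-0.43],[59,0,-3,0,0,-0.5],[65,-3,-3,0,0,-0.57],[70,-5,-3,0,0,-0.64],[73,-6,-3,0,0,-0.672]]]}}

```text
time: 23.95
position: [0.5761, -0.0743, 0.0807]
ee_rot: [180.0, -0.0, 53.9]
ft_force: [-0.8, -0.9, 0.9]
opening: 0.0006
finger_force: 0.6
```

```bash
python3 - <<'E'
from h import *
s=manip.sense();M=R.from_euler("xyz",s["ee_rot"],degrees=True)
c=manip.read_camera("scene");P=pts(c);Z=P[...,2]
for d in manip.place_of("scene","latch_knob")[:2]:
    r,k=np.round(d["centre"]).astype(int);print(d["conf"],r,k,P[r,k])
piv=np.array([.5153,-.0083]);off=.018
for th in range(48,104,4):
    a=np.deg2rad(9.8+th);t=np.array([np.cos(a),np.sin(a)]);d=np.array([np.sin(a),-np.cos(a)])
    p=piv+.086*d-off*t
    T=R.from_euler("xyz",[180,0,9.8+th],degrees=True)
    print(th,(M.inv().apply(np.r_[p,.078]-s["position"])*1000).round(0),(M.inv()*T).as_rotvec().round(3))
E
```

```text
0.88 213 305 [ 0.50066571 -0.02328097  0.01889518]
48 [ 5. -1.  3.] [ 0.001 -0.001 -0.068]
52 [11. -0.  3.] [ 0.001 -0.001 -0.137]
56 [18. -0.  3.] [ 0.001 -0.001 -0.207]
60 [24. -0.  3.] [ 0.001 -0.001 -0.277]
64 [30. -1.  3.] [ 0.001 -0.001 -0.347]
68 [36. -2.  3.] [ 0.001 -0.001 -0.417]
72 [42. -4.  3.] [ 0.001 -0.001 -0.486]
76 [48. -5.  3.] [ 0.001 -0.001 -0.556]
80 [53. -8.  3.] [ 0.001 -0.001 -0.626]
84 [ 59. -10.   3.] [ 0.001 -0.    -0.696]
88 [ 64. -13.   3.] [ 0.001 -0.    -0.766]
92 [ 69. -17.   3.] [ 0.001 -0.    -0.835]
96 [ 74. -21.   3.] [ 0.001 -0.    -0.905]
100 [ 79. -25.   3.] [ 0.001 -0.    -0.975]
```

Call:
{"api": "drive_tool", "payload": {"motion": [[[6,0,2,0,0,-0.07],[12,0,2,0,0,-0.14],[18,0,2,0,0,-0.21],[24,0,2,0,0,-0.28],[30,-1,2,0,0,-0.35],[36,-2,2,0,0,-0.42],[42,-4,2,0,0,-0.49],[48,-5,2,0,0,-0.56],[53,-8,2,0,0,-0.63],[58,-10,2,0,0,-0.7],[62,-12,2,0,0,-0.74],[64,-13,2,0,0,-0.766]]]}}

```text
time: 25.05
position: [0.6024, -0.0151, 0.0781]
ee_rot: [-180.0, -0.0, 97.6]
ft_force: [0.2, -1.1, 0.1]
opening: 0.0006
finger_force: 0.6
```

Call:
{"api": "drive_tool", "payload": {"motion": [[[3,0,0,0,0,0],[5,0,0,0,0,0],[7,0,0,0,0,0],[7,0,0,0,0,0]]]}}

```text
time: 25.38
position: [0.6018, -0.0104, 0.0781]
ee_rot: [-180.0, 0.1, 97.3]
ft_force: [3.8, -9.6, 0.5]
opening: -0.0
finger_force: 4.8
```

```bash
python3 - <<'E'
from h import *
c=manip.read_camera("scene")
cv2.imwrite("pics/s4.png",cv2.resize(c["pixels"][130:280,240:440,::-1],(800,600),interpolation=cv2.INTER_CUBIC))
print(proj(c,[.600,.0063,.084]))
E
```

```text
(np.float64(333.9631664498563), np.float64(217.45546166760352))
```

View pics/s4.png

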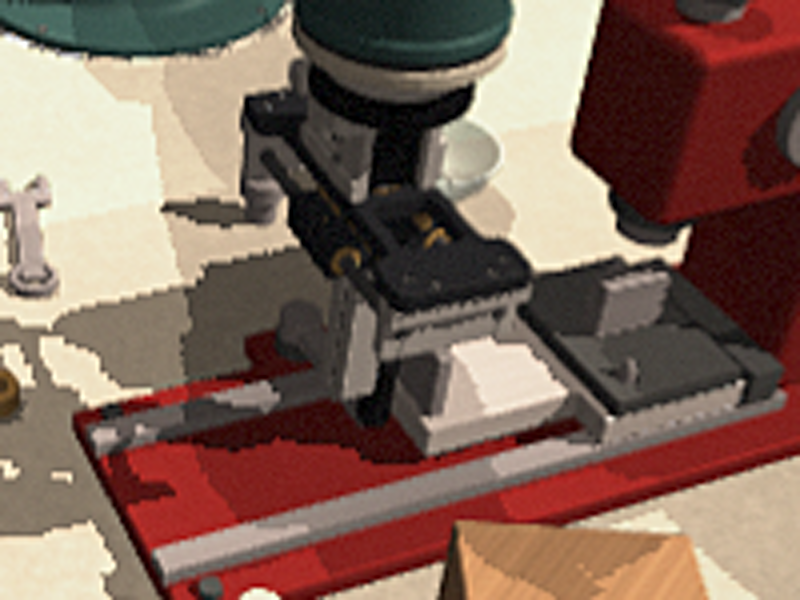

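The latch lies across the bed with the knob just behind the tail (crop 372,405), and the force rise shows its stop. The plate is still flush. Retreat and check.

Call:
{"api": "drive_tool", "payload": {"motion": [[[-12,0,0,0,0,0],[-25,0,0,0,0,0],[-35,0,-20,0,0,0],[-45,0,-55,0,0,0],[-80,0,-90,0,0,0],[-120,0,-110,0,0,0],[-150,0,-120,0,0,0],[-150,0,-120,0,0,0],[-150,0,-120,0,0,0],[-150,0,-120,0,0,0]]]}}

```text
time: 26.27
position: [0.6205, -0.1575, 0.1973]
ee_rot: [-179.9, -0.1, 97.4]
ft_force: [0.4, 0.8, 0.0]
opening: 0.0004
finger_force: 0.0
```

```bash
python3 - <<'E'
from h import *
piv=np.array([.5153,-.0083])
for n in("top","scene"):
    c=manip.read_camera(n);P=pts(c);Z=P[...,2]
    m=(np.hypot(P[...,0]-.600,P[...,1]-.003)<.022)&(Z>.07)&(Z<.095)
    k=P[m].mean(0);print(n,"knob",m.sum(),k,np.rad2deg(np.arctan2(*(k[:2]-piv)[::-1]))-9.8+90)
    m=(np.hypot(P[...,0]-.597,P[...,1]-.033)<.03)&(Z>.075)&(Z<.095)
    print("tab",m.sum(),P[m].mean(0))
    m=(np.hypot(P[...,0]-.574,P[...,1]-.16)<.075)&(Z>.053)&(Z<.064)
    print("plate",m.sum(),cv2.minAreaRect((P[m][:,:2]*1000).astype(np.float32)),np.median(Z[m]))
cv2.imwrite("pics/s5.png",c["pixels"][:,:,::-1])
E
```

```text
top knob 52 [0.59929392 0.00719819 0.07947363] 90.65438012930062
tab 112 [0.59664182 0.02533062 0.08371166]
plate 770 ((574.8656616210938, 158.59336853027344), (111.8766860961914, 80.50418090820312), 9.910922050476074) 0.0562451157802496
scene knob 74 [0.60423617 0.00733988 0.08022442] 90.17377476416522
tab 188 [0.60038876 0.02662636 0.08451461]
plate 1003 ((571.262939453125, 176.92874145507812), (112.72578430175781, 114.68544006347656), 9.813661575317383) 0.059660936206843096
```

View pics/s5.png

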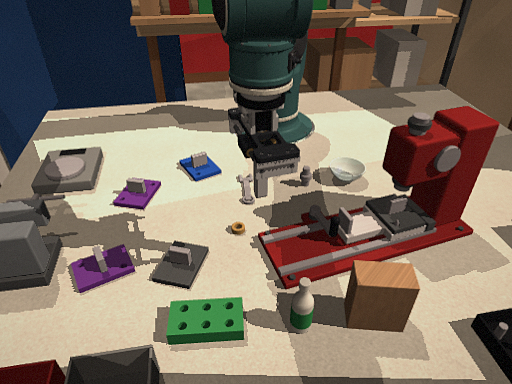

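The latch measures about 90° shut, with its knob at (333,222). The plate is flush at home near (398,212), the arm is clear, and everything else stands where it was.

```bash
python3 -c "
from cell import manip
print(manip.sign_off())"
```

```text
the job is handed in; nothing more can be done
None
```

The job is handed in, with no verdict returned: shuttle drawn out, dark two-hole plate seated flush and released, shuttle pushed fully home, latch shut to about 90°, and the last picture shows the other things still standing in place.

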